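Dig the brass guide bar out of the microscope accessory bin

TASK

The brass guide bar for the microscope stage is in the grey accessory bin, underneath the blue slide box. Move the blue slide box aside first, setting it down flat on the floor of the bin in the bin's empty end, then take out the brass bar and lay it lengthwise in the middle of the black-lined assembly tray. Set both down without dropping them; the dark steel bar is not the one wanted.

Things in the scene. Friction and masses are not known exactly. Their poses are not given: they have to be found in the camera images.
- slide_box_mid (a point): Centre (half-way up) of the blue slide box: a closed, light flat plastic box with a white paper patch on top, 110 mm along its own x, 54 mm along its own y, 36 mm high, z up. It starts lying flat across the middles of two bars of equal height, bridging them; take it across its 54 mm width, near the middle of its length (there is no bar beneath its middle). About 0.14 kg.
- brass_bar_mid (a point): Centre (half-way up) of the brass guide bar: a straight yellow bar with a dark screw hole near each end, 120 mm along its own y, 18 mm wide along its own x, 14 mm high, z up, about 0.25 kg. It lies flat on the bin's floor, roughly along the bin's y. A dark steel bar of the same size lies parallel to it, 70 mm away centre to centre, on one side or the other; the slide box rests on both, hiding their middles.
- bin: Grey open storage bin, fixed to the bench: 240 mm along its x, 320 mm along its y, 50 mm high, walls and floor 5 mm thick. Origin at the centre of its underside, z up, inner floor 5 mm above that. The two bars and the slide box start in its -y half; its +y end is empty (bars reach at most 5 mm past the bin's centre towards +y).
- tray_mid (a point): Middle of the lining of the assembly tray: a low aluminium tray with a black rubber lining, fixed to the bench, 190 mm along its x (its length), 130 mm along its y, rim 12 mm high and 5 mm wide. The point is on top of the lining, 6 mm above the bench; z up.
There are look-alikes about, which are no part of the job. Of the things that look like the part that bears brass_bar_mid, the middle-sized one is meant.

How it is judged:
By the outcome, as a careful person would: the job done as asked, in the order asked, and still so for the second after the job is handed in, with the robot touching nothing.
It also fails if it takes over 48 s, if anything falls off the work surface, if the arm or the gripper's body presses on something with over 40 N, if the wrist force passes 120 N, or if a joint passes its speed limit or range.

ROBOT

A 6-joint arm with a two-finger parallel gripper is mounted at the origin on the work surface. World frame = base frame: x ahead of the robot, y to its left, z up, the work surface at z = 0. Lengths are in m, angles in degrees, forces in N, time in s.
With the tool pointing down it reaches from about 0.25 to 0.725 m from the base axis. Payload 9.7 kg.
Tool frame: the origin (TCP) lies between the finger pads; the fingertips stand 11 mm ahead of it and the grasp point (between the pads) lies 8 mm behind it; z points along the fingers, x is the direction in which the jaws open and shut, and the axes are right-handed (so a half turn about z gives the same grasp; the last joint's range is limited). The gripper opens to 85 mm and grips with 20 to 120 N. Pads are 22 mm wide; open, the fingers measure 114 mm over their backs; the gripper's body (76 mm by 85 mm) begins 54 mm behind the grasp point. The pads swing forward as they close: fully open they stand 13 mm farther back than shut.
Start: joints at [-72.938, 4.979, 10.078, 95.1, 0, 90], TCP at [0.161, -0.526, 0.242] pointing down, gripper open.
Joint ranges: [-179.16, 179.16], [-48.56, 103.87], [-65.8, 70.77], [-126.05, 130.52], [-82.76, 87.17], [-180, 180]. Speed limits (degrees/s): [127.2, 127.2, 147.25, 180, 180, 180].

INTERFACE

Orientations are given as [roll, pitch, yaw] about the fixed x, y, z axes, in that order (R = Rz(yaw) Ry(pitch) Rx(roll)).
In Python, from workcell import get_obs, camera, job_done, spotter gives the robot as it stands.
- The arm moves only by the tool play_rows, never from a script. Its argument "rows" is a list of rows, each a list of 3 entries, a list of its own where there are three numbers: the closure, from 0 (fully open) to 1 (shut), then the shift along the tool's x, y, z in cm, then the turn, a rotation vector about the tool's x, y, z in degrees. In form: [[claw, [x, y, z], [wx, wy, wz]], ...]. A call has 1 to 12 rows; each row shifts and turns the pose as measured when the row begins, along the tool's axes as they then stand; what a row does not reach is not made up. A row lasts 1/10 s, in which the tool goes at most 50 mm and 8.59 degrees, less where a joint would pass 70% of its speed; a pose out of reach is approached as far as the arm can. A call is refused whole if a number of a shift passes 5 or a number of a turn 8.59, either way. A call with a gripper value outside its range is refused whole. The fingers move at their own pace and stop on an object; "newtons" is the grip in N (left out, the last holds). Time passes only in rows, so rows that do not move let the fingers close. It gives the time, the measured TCP pose, the force and the opening at its end, in the units of the state.
- get_obs(): the state, without advancing time (a new reading comes with each control period).
- camera(name): name is "scene" or "top" or "wrist"; returns a dict with "img" (384x512x3 uint8, red, green, blue), "intrinsics" (3x3 intrinsics, pixels), "xyz" and "orientation" of the camera in the world. Camera axes: x right, y down, z forward; pixel columns grow to the right and rows downward; lengths in m; the calibration is good to about 2 mm. A picture is of the moment at which its call begins. There is no depth.
- job_done(): hands the job in, once; it reports no verdict.
Trained networks look in a picture, given as the dict that the camera call returned (one of the last four; its "shot" number tells which), for a name from the list of things; names that differ only in an ending like _2 or _b are one class to them, and where a whole thing is asked for, a point or a joint stands for the part that bears it (a point fixed in the world has none). Each returns a list of dicts, best first, with "confidence" (0 to 1); they miss things now and then, are a little off and sometimes report something else, mostly with a low value. They report only what shows in the picture. A call takes as long as a camera call. They do not tell look-alikes from the thing itself.
- spotter.spot_in(picture, thing): "point" ([x, y, z] in m, in world coordinates, good to about 4 mm: the middle of the surface that is visible of it).
- spotter.trace(picture, thing): "pixels" (384x512 bool, what is visible of it).
The state is a dict: "time": time; "q": joint angles; "qd": joint speeds; "joint_efforts": joint torques, N m; "ee_pos": TCP position; "tcp_rot": TCP orientation; "wrist_force": force on the tool from outside, world axes, zero at the start; "torque": the same for the moment, N m; "opening": finger opening in m.
Only numpy, scipy, OpenCV 4.12 (cv2) and the standard library are available. Lean on these libraries where they do the work, as an engineer would, in place of code of your own. Each camera call takes 0.05 s, during which the arm holds its last target.

## Working session

There is one attempt and no reset: what is moved stays moved. The work goes in short steps, Python scripts to look and compute and a tool call to move; the robot and the scene stay as the last step left them, time stands still between calls to the robot, and variables do not carry over. Pictures are saved under pics/ and viewed, and the job is handed in when it is done.

Besides the shell and the picture viewer there is one more tool, called after "Request:" by a JSON object that holds its "fn" and its "kwargs". play_rows: Moves the arm, as the interface text tells. Its arguments: {"type":"object","properties":{"rows":{"type":"array","items":{"type":"array"}},"newtons":{"type":"number"}},"required":["rows"]}

```bash
ls; mkdir -p pics
python3 - <<'E'
from workcell import *
import cv2
o=get_obs();print(o)
for n in ["scene","top","wrist"]:
    c=camera(n);cv2.imwrite(f"pics/{n}0.png",c["img"][:,:,::-1]);print(n,c["xyz"],c["orientation"],c["intrinsics"],c["shot"])
    if n!="wrist":
        for t in ["slide_box_mid","brass_bar_mid","bin","tray_mid"]:
            try: print(t,[(r["point"],r["confidence"]) for r in spotter.spot_in(c,t)])
            except Exception as e: print(t,e)
E
```

```text
pics
{'time': 0.0, 'q': array([-7.29374826e+01,  5.01119047e+00,  1.00317798e+01,  9.50990465e+01,
       -9.34318268e-04,  9.00004690e+01]), 'qd': array([-0.06213204,  0.06755632,  0.00596347,  0.02409714,  0.00614205,
        0.00360149]), 'joint_efforts': array([-1.37485171e-03, -5.20385563e+01,  4.64808011e+01,  1.61876151e-02,
       -9.97451662e-05,  1.99488460e-05]), 'ee_pos': array([ 0.16130747, -0.52557648,  0.24155824]), 'tcp_rot': array([ 1.79999065e+02,  7.84571581e-02, -7.29379516e+01]), 'wrist_force': array([ 0.70409848, -0.30611964, -0.29633845]), 'torque': array([ 0.00746755, -0.05148635, -0.00807427]), 'opening': 0.08543084289723658}
scene [ 1.03217646 -0.08128776  0.55167253] [-127.6077996    -0.56345882   83.55038679] [[348.20016661   0.         258.52632123]
 [  0.         348.20016661 189.59682252]
 [  0.           0.           1.        ]] 1
slide_box_mid [([0.5229, 0.1564, 0.0475], 0.72)]
brass_bar_mid [([0.5118, -0.0961, 0.0211], 0.62), ([0.4996, 0.0998, 0.018], 0.54)]
bin [([0.5117, 0.241, 0.0051], 0.91)]
tray_mid [([0.5981, -0.3151, 0.0037], 0.82)]
top [ 0.35933769 -0.00910068  0.80067806] [-174.36658394   -0.39698918  -89.62290126] [[353.75999187   0.         254.85703591]
 [  0.         353.75999187 186.71725023]
 [  0.           0.           1.        ]] 2
slide_box_mid [([0.5087, 0.163, 0.055], 0.91)]
brass_bar_mid [([0.2412, 0.306, 0.0131], 0.79), ([0.4924, -0.0979, 0.0162], 0.67), ([0.4919, 0.1101, 0.0208], 0.51)]
bin [([0.5005, 0.2492, 0.0038], 0.67)]
tray_mid [([0.5799, -0.3049, 0.0081], 0.81)]
wrist [ 0.22550054 -0.5078111   0.37327804] [ 1.64761531e+02 -1.13543799e-02 -7.28863604e+01] [[323.04021394   0.         254.51853883]
 [  0.         323.04021394 188.71201221]
 [  0.           0.           1.        ]] 3
```

View pics/scene0.png

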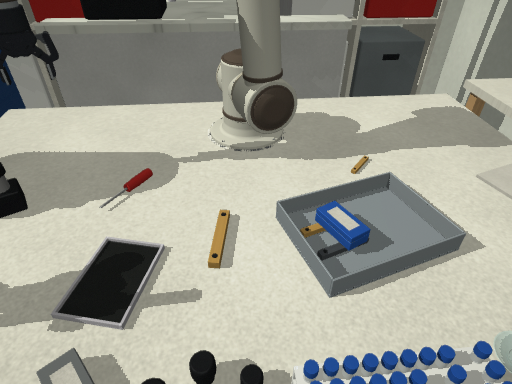

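View pics/top0.png

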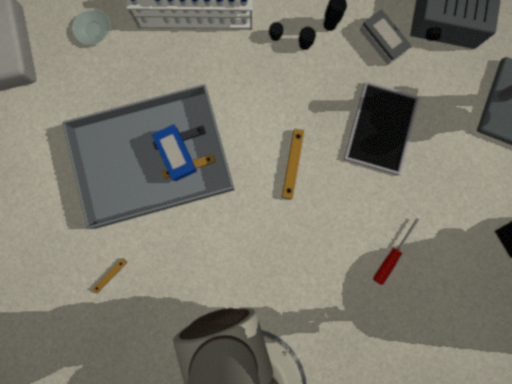

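View pics/wrist0.png

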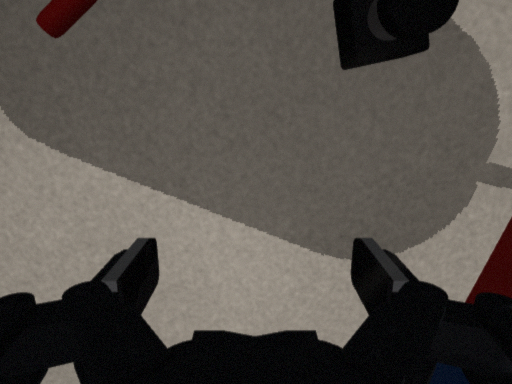

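The scene shows the blue box in the bin at scene (342,224). The brass bar is the near one at its lower-left in the scene view, at top (205,161), and the steel bar is at top (196,131). There are loose brass look-alikes at top (293,163), longer, and (108,276), shorter. The tray is at top (382,128). Next I'll fit poses by matching projected solids to the masks.

```bash
cat > h.py <<'E'
import numpy as np, cv2
from scipy.spatial.transform import Rotation as R
from scipy.optimize import minimize
def proj(c,P):
    M=R.from_euler('xyz',c["orientation"],degrees=True).as_matrix()
    p=(np.asarray(P)-c["xyz"])@M; p=p@np.asarray(c["intrinsics"]).T
    return p[:,:2]/p[:,2:]
def back(c,uv,z):
    M=R.from_euler('xyz',c["orientation"],degrees=True).as_matrix()
    d=M@np.linalg.inv(c["intrinsics"])@np.array([uv[0],uv[1],1.]); return c["xyz"]+d*(z-c["xyz"][2])/d[2]
def corners(x,y,yaw,L,W,z0,z1):
    a=np.radians(yaw);ex=np.array([np.cos(a),np.sin(a)]);ey=np.array([-ex[1],ex[0]])
    return np.array([[*(np.array([x,y])+sx*L/2*ex+sy*W/2*ey),z] for z in(z0,z1) for sx,sy in((-1,-1),(1,-1),(1,1),(-1,1))])
def hull(c,P):
    S=4; m=np.zeros((384*S,512*S),np.uint8)
    h=cv2.convexHull((proj(c,P)*S+S/2).astype(np.float32)).round().astype(np.int32)
    cv2.fillConvexPoly(m,h,1); return cv2.resize(m.astype(np.float32),(512,384),interpolation=cv2.INTER_AREA)
def fit(views,x0,L,W,z0,z1):
    def cost(p):
        s=0
        for c,m in views:
            g=hull(c,corners(p[0]/1000,p[1]/1000,p[2],L,W,z0,z1)); s+=1-np.minimum(g,m).sum()/np.maximum(g,m).sum()
        return s
    best=None
    for d in(-15,0,15):
        x=np.array([x0[0]*1000,x0[1]*1000,x0[2]+d])
        r=minimize(cost,x,method='Nelder-Mead',options=dict(initial_simplex=np.vstack([x]+[x+np.eye(3)[i]*12 for i in range(3)]),xatol=.1,fatol=1e-4))
        if best is None or r.fun<best.fun: best=r
    return best.x.round(1),round(best.fun,3)
def fill(m):
    cs,_=cv2.findContours(m.astype(np.uint8),cv2.RETR_EXTERNAL,cv2.CHAIN_APPROX_NONE)
    o=np.zeros(m.shape,np.uint8);c=max(cs,key=cv2.contourArea);cv2.drawContours(o,[cv2.convexHull(c)],-1,1,-1);return o.astype(np.float32)
E
python3 - <<'E'
from workcell import *
from h import *
V={}
for n in["scene","top"]:
    c=camera(n)
    for t in["slide_box_mid","bin","tray_mid"]:
        r=spotter.trace(c,t)
        if r:
            m=fill(r[0]["pixels"]);V.setdefault(t,[]).append((c,m));print(n,t,r[0]["confidence"],m.sum())
    if n=="top":
        im=c["img"].copy()
for t,x0,d in[("slide_box_mid",(.512,.16,12),(.11,.054,.019,.055)),("bin",(.5,.245,14),(.24,.32,0,.05)),("tray_mid",(.59,-.31,80),(.19,.13,0,.012))]:
    print(t,"both",fit(V[t],x0,*d))
    for v in V[t]: print("  single",fit([v],x0,*d))
E
```

```text
scene slide_box_mid 0.95 1630.0
scene bin 0.78 14632.0
scene tray_mid 0.96 6388.0
top slide_box_mid 0.64 1427.0
top bin 0.64 17021.0
top tray_mid 0.7 4781.0
slide_box_mid both (array([507.3, 162.9,  26.2]), np.float64(0.082))
  single (array([507. , 162.6,  26.1]), np.float64(0.032))
  single (array([508.5, 163.6,  26.4]), np.float64(0.041))
bin both (array([502. , 219.2,  15.9]), np.float64(0.03))
  single (array([501.4, 218.9,  15.9]), np.float64(0.016))
  single (array([502.7, 219.6,  15.9]), np.float64(0.01))
tray_mid both (array([ 576.9, -304.1,  -16.2]), np.float64(0.069))
  single (array([ 575.8, -306.4,  164.1]), np.float64(0.038))
  single (array([ 577.5, -303.4,  163.8]), np.float64(0.018))
```

```bash
python3 -c "
import cv2
a=cv2.imread('pics/top0.png')[80:230,60:240];cv2.imwrite('pics/tz.png',cv2.resize(a,None,fx=4,fy=4,interpolation=cv2.INTER_CUBIC))
a=cv2.imread('pics/scene0.png')[165:300,270:470];cv2.imwrite('pics/sz.png',cv2.resize(a,None,fx=4,fy=4,interpolation=cv2.INTER_CUBIC))"
```

```text
(no output)
```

View pics/tz.png

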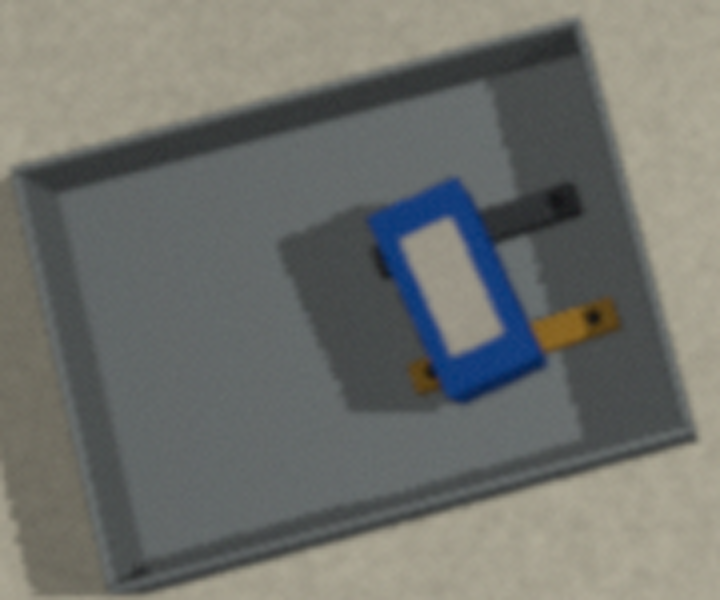

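View pics/sz.png

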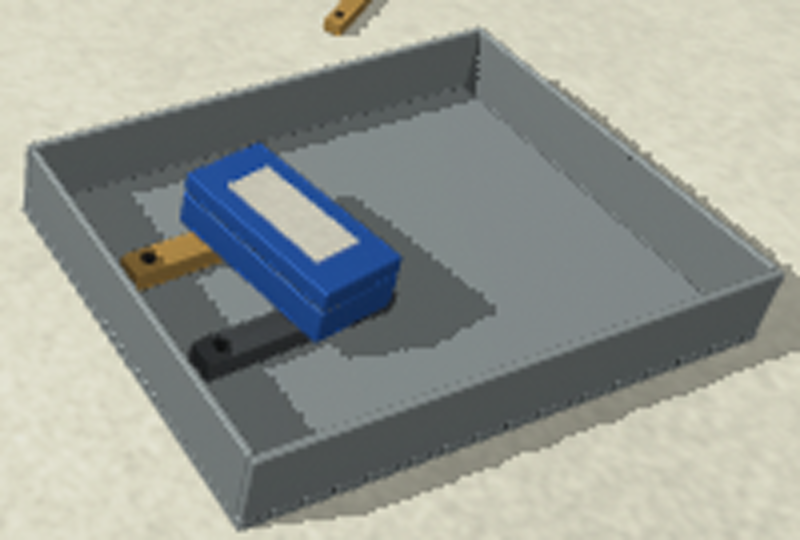

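```bash
cat >> h.py <<'E'
def plan(o,tgt,yaw,n,claw,maxdps=8.5):
    """rows from obs o to tgt TCP, tool-down with yaw; n rows, trapezoid-ish; returns rounded rows"""
    p=np.array(o["ee_pos"],float);M=R.from_euler('xyz',o["tcp_rot"],degrees=True)
    T=R.from_euler('xyz',[180,0,yaw],degrees=True)
    w=np.minimum(1,np.minimum(np.arange(1,n+1),np.arange(n,0,-1))/3.);w=w/w.sum()
    rows=[];rem=1.
    for i in range(n):
        f=w[i]/rem;rem-=w[i]
        s=M.inv().apply((np.array(tgt)-p)*f)*100;s=np.round(s,2)
        rv=(M.inv()*T).as_rotvec(degrees=True)
        if abs(rv[2])>178 : rv=np.array([0,0,rv[2]])
        rv=np.round(rv*f,1);rows.append([claw,s.tolist(),rv.tolist()])
        p=p+M.apply(s/100);M=M*R.from_rotvec(rv,degrees=True)
    print("max shift",max(max(map(abs,r[1])) for r in rows),"norm",max(np.linalg.norm(r[1]) for r in rows),"max turn",max(max(map(abs,r[2])) for r in rows));
    for r in rows: print(str(r).replace(' ',''),end=',')
    print();return rows
E
cat > bar.py <<'E'
from h import *
E
python3 - <<'E'
from workcell import *
from h import *
c=camera("top")
for u,v in[(612,300),(620,328),(413,362),(418,392),(566,185),(580,212),(372,252),(378,275)]:
    print(back(c,(60+(u+.5)/4-.5,80+(v+.5)/4-.5),.019).round(4))
r=spotter.trace(c,"brass_bar_mid")
for k in r:
    ys,xs=np.nonzero(k["pixels"]);print(k["confidence"],len(xs),xs.mean(),ys.mean())
o=get_obs();print(o["time"])
plan(o,[.45,0,.2],40,24,0)
E
```

```text
[0.508 0.081 0.019]
[0.4922 0.0763 0.019 ]
[0.4721 0.191  0.019 ]
[0.4553 0.1877 0.019 ]
[0.5735 0.1081 0.019 ]
[0.5581 0.0999 0.019 ]
[0.5342 0.216  0.019 ]
[0.5211 0.2122 0.019 ]
0.93 760 292.42763157894734 162.66184210526316
0.61 307 108.64820846905538 275.5016286644951
0.51 238 194.80252100840337 163.67226890756302
1.05
max shift 2.73 norm 2.7380832711953813 max turn 5.2
[0,[-0.63,-0.65,0.06],[-0.0,0.0,-1.7]],[0,[-1.23,-1.34,0.13],[-0.0,0.0,-3.4]],[0,[-1.72,-2.12,0.19],[-0.0,0.0,-5.1]],[0,[-1.52,-2.26,0.19],[-0.0,0.0,-5.1]],[0,[-1.32,-2.39,0.19],[-0.0,0.0,-5.1]],[0,[-1.1,-2.49,0.19],[-0.0,0.0,-5.1]],[0,[-0.87,-2.58,0.19],[-0.0,0.0,-5.1]],[0,[-0.64,-2.65,0.19],[-0.0,0.0,-5.1]],[0,[-0.4,-2.7,0.19],[-0.0,0.0,-5.1]],[0,[-0.16,-2.72,0.19],[-0.0,0.0,-5.2]],[0,[0.09,-2.73,0.19],[-0.0,0.0,-5.1]],[0,[0.33,-2.71,0.19],[-0.0,0.0,-5.2]],[0,[0.57,-2.67,0.19],[-0.0,0.0,-5.1]],[0,[0.81,-2.6,0.19],[-0.0,0.0,-5.2]],[0,[1.04,-2.52,0.2],[-0.0,0.0,-5.1]],[0,[1.26,-2.42,0.19],[-0.0,0.0,-5.2]],[0,[1.47,-2.29,0.2],[-0.0,0.0,-5.1]],[0,[1.67,-2.15,0.19],[-0.0,-0.0,-5.2]],[0,[1.86,-1.99,0.2],[-0.0,-0.0,-5.1]],[0,[2.03,-1.82,0.19],[-0.0,-0.0,-5.2]],[0,[2.19,-1.63,0.2],[-0.0,-0.0,-5.1]],[0,[2.32,-1.43,0.19],[-0.0,-0.0,-5.2]],[0,[1.63,-0.81,0.13],[-0.0,-0.0,-3.4]],[0,[0.84,-0.35,0.07],[-0.0,-0.0,-1.7]],
```

Request:
{"fn": "play_rows", "kwargs": {"rows": [[0,[-0.6,-0.6,0.1],[0,0,-1.7]],[0,[-1.2,-1.3,0.1],[0,0,-3.4]],[0,[-1.7,-2.1,0.2],[0,0,-5.1]],[0,[-1.5,-2.3,0.2],[0,0,-5.1]],[0,[-1.3,-2.4,0.2],[0,0,-5.1]],[0,[-1.1,-2.5,0.2],[0,0,-5.1]],[0,[-0.9,-2.6,0.2],[0,0,-5.1]],[0,[-0.6,-2.6,0.2],[0,0,-5.1]],[0,[-0.4,-2.7,0.2],[0,0,-5.1]],[0,[-0.2,-2.7,0.2],[0,0,-5.2]],[0,[0.1,-2.7,0.2],[0,0,-5.1]],[0,[0.3,-2.7,0.2],[0,0,-5.2]]], "newtons": 25}}

```text
time: 2.25
ee_pos: [0.3023, -0.2481, 0.2181]
tcp_rot: [-180.0, -0.1, -13.7]
wrist_force: [1.2, -0.1, 0.4]
opening: 0.0853
```

Run:
```python
from workcell import *
from h import *
o=get_obs();print(o["time"],o["q"],o["ee_pos"],o["tcp_rot"])
a=np.radians(116)
plan(o,[.50,.14,.2],116,24,0)
```

```text
2.25 [-3.94266036e+01 -1.71726801e+01 -1.28557849e+01  9.42530629e+01
  6.88206315e-02  6.42588860e+01] [ 0.30226444 -0.24809187  0.21812118] [-1.79965731e+02 -8.73870852e-02 -1.36854773e+01]
max shift 1.98 norm 1.9882907232092595 max turn 5.9
[0,[0.15,-0.64,0.03],[0.0,-0.0,-2.0]],[0,[0.35,-1.27,0.06],[0.0,-0.0,-3.9]],[0,[0.65,-1.87,0.08],[0.0,-0.0,-5.9]],[0,[0.84,-1.79,0.08],[0.0,-0.0,-5.9]],[0,[1.02,-1.7,0.08],[0.0,-0.0,-5.9]],[0,[1.19,-1.58,0.08],[0.0,-0.0,-5.9]],[0,[1.35,-1.45,0.08],[0.0,-0.0,-5.9]],[0,[1.49,-1.31,0.09],[0.0,-0.0,-5.9]],[0,[1.61,-1.15,0.08],[0.0,-0.0,-5.9]],[0,[1.72,-0.97,0.09],[0.0,-0.0,-5.9]],[0,[1.81,-0.79,0.08],[0.0,-0.0,-5.9]],[0,[1.89,-0.6,0.09],[0.0,-0.0,-5.9]],[0,[1.94,-0.41,0.08],[0.0,-0.0,-5.9]],[0,[1.97,-0.2,0.09],[0.0,-0.0,-5.9]],[0,[1.98,-0.0,0.08],[0.0,-0.0,-5.9]],[0,[1.97,0.2,0.09],[0.0,-0.0,-5.9]],[0,[1.94,0.41,0.08],[0.0,-0.0,-5.9]],[0,[1.89,0.6,0.09],[0.0,0.0,-5.9]],[0,[1.81,0.79,0.08],[0.0,0.0,-5.9]],[0,[1.72,0.98,0.09],[0.0,0.0,-5.9]],[0,[1.62,1.15,0.08],[0.0,0.0,-5.9]],[0,[1.49,1.3,0.09],[0.0,0.0,-5.8]],[0,[0.9,0.97,0.06],[0.1,0.0,-3.9]],[0,[0.41,0.51,0.02],[-0.0,0.0,-2.0]],
```

Request:
{"fn": "play_rows", "kwargs": {"rows": [[0,[0.2,-0.7,0],[0,0,-2.0]],[0,[0.4,-1.4,0.1],[0,0,-4.2]],[0,[0.7,-2.0,0.1],[0,0,-6.5]],[0,[0.9,-1.9,0.1],[0,0,-6.5]],[0,[1.1,-1.8,0.1],[0,0,-6.5]],[0,[1.3,-1.7,0.1],[0,0,-6.5]],[0,[1.4,-1.5,0.1],[0,0,-6.5]],[0,[1.6,-1.4,0.1],[0,0,-6.5]],[0,[1.7,-1.2,0.1],[0,0,-6.5]],[0,[1.8,-1.0,0.1],[0,0,-6.5]],[0,[1.9,-0.8,0.1],[0,0,-6.5]],[0,[2.0,-0.6,0.1],[0,0,-6.5]]]}}

```text
time: 3.45
ee_pos: [0.395, -0.0272, 0.2073]
tcp_rot: [179.6, -0.0, 60.8]
wrist_force: [0.1, -0.5, -0.0]
opening: 0.0852
```

Run:
```python
from workcell import *
from h import *
o=get_obs();print(o["time"],o["q"],o["ee_pos"],o["tcp_rot"])
plan(o,[.505,.162,.17],116,12,0)
```

```text
3.45 [ -3.83410251 -16.97618816 -13.91290815  92.73265566  -0.14211318
  25.33913292] [ 0.39495346 -0.02715004  0.20727494] [ 1.79640364e+02 -1.30599862e-02  6.08263955e+01]
max shift 2.17 norm 2.222746049372262 max turn 5.6
[0,[0.73,0.01,0.12],[0.0,0.0,-1.8]],[0,[1.46,0.07,0.25],[0.0,0.0,-3.7]],[0,[2.17,0.25,0.37],[0.0,0.0,-5.5]],[0,[2.14,0.45,0.37],[0.0,0.0,-5.5]],[0,[2.09,0.66,0.37],[0.0,0.0,-5.5]],[0,[2.01,0.85,0.38],[0.0,0.0,-5.5]],[0,[1.92,1.04,0.37],[0.1,0.0,-5.5]],[0,[1.82,1.22,0.37],[0.0,0.1,-5.5]],[0,[1.69,1.39,0.38],[0.1,0.0,-5.6]],[0,[1.54,1.55,0.38],[0.0,0.1,-5.5]],[0,[0.93,1.13,0.25],[0.1,0.0,-3.7]],[0,[0.42,0.6,0.12],[-0.0,0.0,-1.9]],
```

Request:
{"fn": "play_rows", "kwargs": {"rows": [[0,[0.8,0,0.1],[0,0,-2]],[0,[1.5,0.1,0.2],[0,0,-4]],[0,[2.3,0.2,0.4],[0,0,-5.9]],[0,[2.2,0.5,0.4],[0,0,-5.9]],[0,[2.2,0.7,0.4],[0,0,-5.9]],[0,[2.1,0.9,0.4],[0,0,-5.9]],[0,[2.0,1.1,0.4],[0.1,0,-5.9]],[0,[1.9,1.3,0.4],[0,0.1,-5.9]],[0,[1.8,1.5,0.4],[0.1,0,-5.9]],[0,[1.6,1.6,0.4],[0,0,-5.8]],[0,[0.9,1.2,0.3],[0,0,-3.7]],[0,[0.4,0.6,0.1],[0,0,-1.9]]]}}

```text
time: 4.65
ee_pos: [0.5069, 0.1782, 0.1661]
tcp_rot: [180.0, 0.4, 121.1]
wrist_force: [-0.2, -0.3, -0.3]
opening: 0.0857
```

Run:
```python
from workcell import *
from h import *
c=camera("wrist");cv2.imwrite("pics/w1.png",c["img"][:,:,::-1])
o=get_obs();print(o["time"],o["q"],o["ee_pos"],o["tcp_rot"])
r=spotter.trace(c,"slide_box_mid")
m=fill(r[0]["pixels"]);print(r[0]["confidence"],m.sum(),fit([(c,m)],(.507,.163,26),.11,.054,.019,.055))
ys,xs=np.nonzero(m);print(xs.min(),xs.max(),ys.min(),ys.max())
plan(o,[.5075,.163,.034],116.2,12,0)
```

```text
4.7 [ 19.56400854   2.30238358  -1.1876084   86.41853151  -0.33266397
 -11.65220129] [0.50707721 0.17851491 0.16591754] [179.97759608   0.34428367 121.21587696]
0.69 9841.0 (array([508.1, 160.5,  25.6]), np.float64(0.018))
200 279 104 246
max shift 1.32 norm 1.3292479076530457 max turn 0.5
[0,[-0.04,-0.03,0.44],[0.0,0.0,0.2]],[0,[-0.08,-0.05,0.88],[0.0,0.0,0.3]],[0,[-0.13,-0.08,1.32],[0.0,0.0,0.5]],[0,[-0.13,-0.07,1.32],[0.0,0.0,0.5]],[0,[-0.13,-0.07,1.32],[0.0,0.0,0.5]],[0,[-0.13,-0.07,1.32],[0.0,0.1,0.5]],[0,[-0.13,-0.07,1.32],[0.0,0.0,0.5]],[0,[-0.13,-0.07,1.32],[0.0,0.1,0.5]],[0,[-0.14,-0.07,1.32],[0.0,0.0,0.5]],[0,[-0.14,-0.07,1.32],[0.0,0.1,0.5]],[0,[-0.09,-0.05,0.88],[0.0,0.0,0.3]],[0,[-0.05,-0.02,0.44],[0.0,0.0,0.2]],
```

View pics/w1.png

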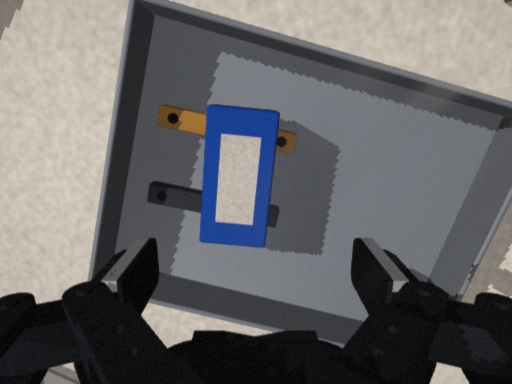

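Request:
{"fn": "play_rows", "kwargs": {"rows": [[0,[-0.2,-0.1,0.4],[0,0,0.6]],[0,[-0.3,-0.2,0.8],[0,0,1.1]],[0,[-0.4,-0.2,1.2],[0,0.1,1.3]],[0,[-0.3,-0.2,1.4],[0,0.1,1.3]],[0,[-0.2,-0.1,1.4],[0,0.1,0.8]],[0,[-0.1,0,1.4],[0,0,0.1]],[0,[0,0,1.2],[0,0,0]],[0,[0,0,0.6],[0,0,0]],[0,[0,0,0],[0,0,0]]]}}

```text
time: 5.65
ee_pos: [0.5055, 0.1547, 0.075]
tcp_rot: [-180.0, 0.1, 114.8]
wrist_force: [0.6, 1.2, -0.6]
opening: 0.0857
```

Run:
```python
from workcell import *
from h import *
o=get_obs();print(o["time"],o["ee_pos"],o["tcp_rot"])
plan(o,[.508,.162,.034],116,8,0)
```

```text
5.65 [0.5054808  0.15466872 0.07499394] [-1.79987583e+02  5.77488486e-02  1.14759514e+02]
max shift 0.68 norm 0.6931810730249349 max turn 0.2
[0,[0.03,0.03,0.23],[-0.0,0.0,-0.1]],[0,[0.06,0.06,0.46],[-0.0,0.0,-0.1]],[0,[0.09,0.09,0.68],[-0.0,0.0,-0.2]],[0,[0.1,0.09,0.68],[-0.0,0.0,-0.2]],[0,[0.09,0.09,0.68],[-0.0,0.0,-0.2]],[0,[0.09,0.09,0.68],[-0.0,0.0,-0.2]],[0,[0.07,0.06,0.46],[-0.0,0.0,-0.2]],[0,[0.03,0.03,0.23],[-0.0,0.1,-0.0]],
```

Request:
{"fn": "play_rows", "kwargs": {"rows": [[0,[0.2,0.2,0],[0,0,-0.5]],[0,[0.2,0.2,0.2],[0,0,-0.5]],[0,[0.1,0.1,0.6],[0,0,-0.2]],[0,[0,0,0.8],[0,0,0]],[0,[0,0,0.8],[0,0,0]],[0,[0,0,0.8],[0,0,0]],[0,[0,0,0.4],[0,0,0]],[0,[0,0,0],[0,0,0]]]}}

```text
time: 6.45
ee_pos: [0.5088, 0.1628, 0.0369]
tcp_rot: [179.9, 0.1, 116.1]
wrist_force: [-0.7, -0.8, -0.0]
opening: 0.0855
```

Run:
```python
from workcell import *
import cv2
for n in["scene","wrist"]:
    c=camera(n);cv2.imwrite(f"pics/{n}2.png",c["img"][:,:,::-1])
o=get_obs();print(o["time"],o["ee_pos"],o["tcp_rot"])
```

```text
6.55 [0.50918806 0.16288824 0.03764021] [1.79858327e+02 7.89794701e-02 1.16143659e+02]
```

View pics/wrist2.png

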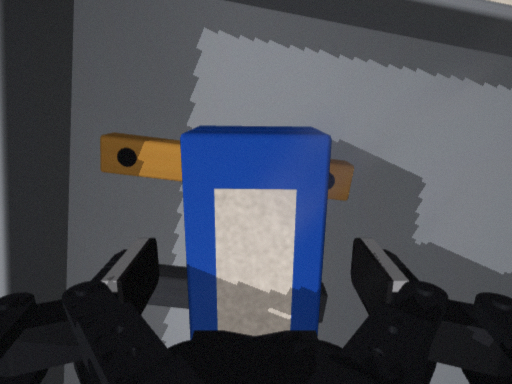

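View pics/scene2.png

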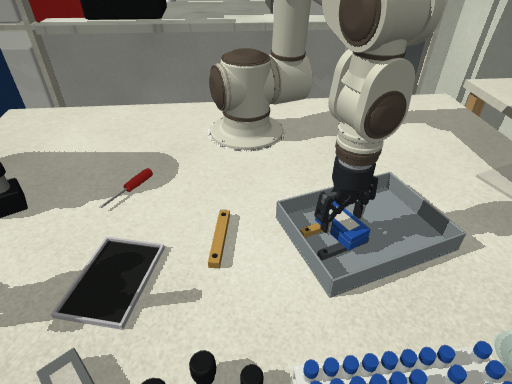

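Request:
{"fn": "play_rows", "kwargs": {"rows": [[0,[0,0,0.3],[0,0,0]],[0.2,[0,0,0.2],[0,0,0]],[0.4,[0,0,0],[0,0,0]],[0.6,[0,0,0],[0,0,0]],[1,[0,0,0],[0,0,0]],[1,[0,0,0],[0,0,0]],[1,[0,0,0],[0,0,0]],[1,[0,0,0],[0,0,0]]], "newtons": 25}}

```text
time: 7.35
ee_pos: [0.5098, 0.163, 0.0333]
tcp_rot: [179.8, 0.1, 116.1]
wrist_force: [0.2, -0.4, -0.5]
opening: 0.0535
```

Request:
{"fn": "play_rows", "kwargs": {"rows": [[1,[0,0,-0.3],[0,0,0]],[1,[0,0,-0.7],[0,0,0]],[1,[0,0,-1.0],[0,0,0]],[1,[0,0,-1.0],[0,0,0]],[1,[0,0,-1.0],[0,0,0]],[1,[0,0,-0.5],[0,0,0]],[1,[0,0,0],[0,0,0]]]}}

```text
time: 8.05
ee_pos: [0.51, 0.1631, 0.0835]
tcp_rot: [179.7, 0.1, 116.1]
wrist_force: [-0.2, -0.2, -0.7]
opening: 0.0536
```

Run:
```python
from workcell import *
from h import *
c=camera("scene");cv2.imwrite(f"pics/s3.png",c["img"][:,:,::-1])
o=get_obs();print(o["time"],o["ee_pos"],o["tcp_rot"],o["opening"],o["wrist_force"])
plan(o,[.479,.301,o["ee_pos"][2]],106,12,1)
```

```text
8.1 [0.50989472 0.16307644 0.08318316] [1.79687802e+02 1.03843514e-01 1.16133139e+02] 0.053382182436865364 [-0.23380862  0.26321004 -0.92678736]
max shift 1.41 norm 1.4190489773083943 max turn 1.1
[1,[0.46,0.11,-0.0],[0.0,0.0,0.3]],[1,[0.92,0.22,-0.0],[0.0,0.0,0.7]],[1,[1.38,0.31,-0.0],[0.0,0.0,1.0]],[1,[1.38,0.28,-0.0],[0.0,0.0,1.0]],[1,[1.39,0.26,-0.0],[0.0,0.0,1.0]],[1,[1.39,0.23,-0.0],[0.1,0.0,1.0]],[1,[1.4,0.21,-0.0],[0.0,0.0,1.0]],[1,[1.4,0.18,-0.0],[0.1,0.0,1.0]],[1,[1.41,0.16,-0.0],[0.0,0.0,1.0]],[1,[1.41,0.13,-0.0],[0.1,0.0,1.1]],[1,[0.94,0.08,-0.01],[0.0,0.0,0.7]],[1,[0.46,0.03,0.0],[0.0,0.1,0.3]],
```

View pics/s3.png

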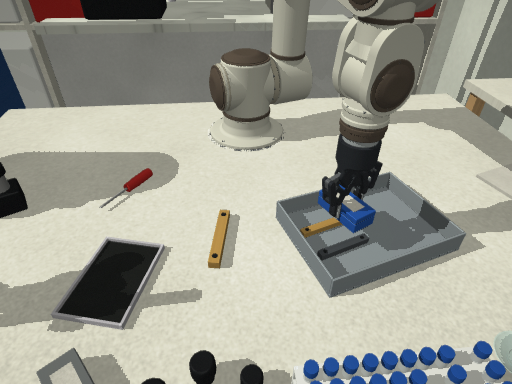

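The box is held and clear of both bars, at scene (347,211).

Request:
{"fn": "play_rows", "kwargs": {"rows": [[1,[0.5,0.1,0],[0,0,0.3]],[1,[0.9,0.2,0],[0,0,0.7]],[1,[1.4,0.3,0],[0,0,1]],[1,[1.4,0.3,0],[0,0,1]],[1,[1.4,0.3,0],[0,0,1]],[1,[1.4,0.2,0],[0.1,0,1]],[1,[1.4,0.2,0],[0,0,1]],[1,[1.4,0.2,0],[0.1,0,1]],[1,[1.4,0.2,0],[0,0,1]],[1,[1.4,0.1,0],[0.1,0,1]],[1,[0.7,0.1,0],[0,0,0.7]],[1,[0,0,0],[0,0,0]]]}}

```text
time: 9.3
ee_pos: [0.475, 0.3054, 0.0771]
tcp_rot: [-179.5, 0.1, 105.8]
wrist_force: [-0.5, 0.2, -1.7]
opening: 0.054
```

Run:
```python
from workcell import *
from h import *
o=get_obs();print(o["time"],o["ee_pos"],o["tcp_rot"],o["opening"],o["wrist_force"])
plan(o,[.479,.301,.03],106,6,1)
```

```text
9.3 [0.47496438 0.30536806 0.07706198] [-1.79509500e+02  1.02992044e-01  1.05760673e+02] 0.05402916655594706 [-0.52086676  0.197172   -1.69042471]
max shift 1.18 norm 1.1892014127135908 max turn 0.1
[1,[-0.04,0.03,0.39],[-0.0,0.0,-0.0]],[1,[-0.09,0.05,0.78],[-0.1,0.0,-0.0]],[1,[-0.13,0.07,1.18],[-0.1,0.0,-0.1]],[1,[-0.13,0.07,1.18],[-0.1,0.1,-0.1]],[1,[-0.09,0.05,0.78],[-0.1,0.0,-0.0]],[1,[-0.04,0.03,0.4],[-0.1,0.0,-0.0]],
```

Request:
{"fn": "play_rows", "kwargs": {"rows": [[1,[-0.2,0.1,0.4],[-0.2,0,0]],[1,[-0.2,0.1,0.8],[-0.2,0,0]],[1,[-0.1,0.1,1.2],[-0.1,0,0]],[1,[0,0,1.2],[0,0,0]],[1,[0,0,0.8],[0,0,0]],[1,[0,0,0.3],[0,0,0]],[1,[0,0,0],[0,0,0]]]}}

```text
time: 10.0
ee_pos: [0.479, 0.2983, 0.0239]
tcp_rot: [-179.9, 0.2, 105.7]
wrist_force: [-0.4, -0.4, -0.9]
opening: 0.0538
```

Request:
{"fn": "play_rows", "kwargs": {"rows": [[1,[0,0,0.15],[0,0,0]],[1,[0,0,0.15],[0,0,0]],[1,[0,0,0.1],[0,0,0]]]}}

```text
time: 10.3
ee_pos: [0.4794, 0.2986, 0.0205]
tcp_rot: [-180.0, 0.2, 105.7]
wrist_force: [-1.2, -0.7, -0.9]
opening: 0.0537
```

Request:
{"fn": "play_rows", "kwargs": {"rows": [[1,[0,0,0.1],[0,0,0]],[1,[0,0,0.1],[0,0,0]]]}}

```text
time: 10.5
ee_pos: [0.4797, 0.2989, 0.0193]
tcp_rot: [180.0, 0.1, 105.7]
wrist_force: [-3.6, -3.1, 8.1]
opening: 0.0538
```

Request:
{"fn": "play_rows", "kwargs": {"rows": [[0.3,[0,0,0],[0,0,0]],[0.1,[0,0,0],[0,0,0]],[0,[0,0,0],[0,0,0]],[0,[0,0,0],[0,0,0]],[0,[0,0,-0.5],[0,0,0]],[0,[0,0,-1.5],[0,0,0]],[0,[0,0,-2.5],[0,0,0]],[0,[0,0,-3],[0,0,0]],[0,[0,0,-3],[0,0,0]],[0,[0,0,-2],[0,0,0]],[0,[0,0,-1],[0,0,0]]]}}

```text
time: 11.6
ee_pos: [0.479, 0.2989, 0.1645]
tcp_rot: [179.9, 0.1, 105.7]
wrist_force: [1.1, 0.0, 0.1]
opening: 0.085
```

Run:
```python
from workcell import *
from h import *
c=camera("scene");cv2.imwrite(f"pics/s4.png",c["img"][:,:,::-1])
o=get_obs();print(o["time"],o["ee_pos"],o["tcp_rot"],o["opening"],o["wrist_force"])
r=spotter.trace(c,"slide_box_mid")
if r:print(fit([(c,fill(r[0]["pixels"]))],(.479,.3,16),.11,.054,.005,.041))
plan(o,[.482,.134,.13],18,12,0.4)
plan(o,[.482,.134,.13],18,16,0.4)
```

```text
11.65 [0.4793586  0.29914464 0.16578635] [1.79799993e+02 8.80491066e-02 1.05685507e+02] 0.08547229055168877 [ 0.1040519  -0.35291688  2.39490019]
(array([476.3, 298.8,  15.8]), np.float64(0.032))
max shift 1.65 norm 1.6938713056191723 max turn 8.8
[0.4,[-0.53,-0.14,0.12],[0.0,-0.0,2.9]],[0.4,[-1.08,-0.23,0.24],[0.0,-0.0,5.8]],[0.4,[-1.64,-0.18,0.36],[0.0,-0.0,8.8]],[0.4,[-1.65,0.08,0.36],[0.0,-0.0,8.8]],[0.4,[-1.62,0.33,0.36],[0.0,-0.0,8.8]],[0.4,[-1.55,0.57,0.36],[0.0,-0.0,8.8]],[0.4,[-1.44,0.8,0.36],[0.0,-0.0,8.8]],[0.4,[-1.3,1.02,0.36],[0.0,-0.0,8.7]],[0.4,[-1.14,1.2,0.36],[0.0,-0.1,8.8]],[0.4,[-0.94,1.36,0.36],[0.1,-0.0,8.7]],[0.4,[-0.48,0.99,0.23],[0.0,-0.1,5.9]],[0.4,[-0.18,0.52,0.12],[0.0,0.0,2.9]],
max shift 1.18 norm 1.2109500402576483 max turn 6.3
[0.4,[-0.38,-0.1,0.09],[0.0,-0.0,2.1]],[0.4,[-0.77,-0.17,0.17],[0.0,-0.0,4.2]],[0.4,[-1.17,-0.17,0.26],[0.0,-0.0,6.3]],[0.4,[-1.18,-0.05,0.26],[0.0,-0.0,6.3]],[0.4,[-1.18,0.08,0.26],[0.0,-0.0,6.3]],[0.4,[-1.16,0.21,0.25],[0.0,-0.0,6.2]],[0.4,[-1.13,0.34,0.26],[0.0,-0.0,6.3]],[0.4,[-1.09,0.46,0.25],[0.0,-0.0,6.2]],[0.4,[-1.03,0.57,0.26],[0.0,-0.0,6.3]],[0.4,[-0.96,0.68,0.25],[0.0,-0.0,6.2]],[0.4,[-0.88,0.78,0.26],[0.0,-0.0,6.3]],[0.4,[-0.79,0.87,0.25],[0.0,-0.0,6.2]],[0.4,[-0.69,0.96,0.26],[0.0,-0.1,6.3]],[0.4,[-0.58,1.03,0.26],[0.1,-0.0,6.2]],[0.4,[-0.31,0.72,0.17],[0.0,-0.1,4.2]],[0.4,[-0.13,0.37,0.08],[0.0,0.0,2.1]],
```

View pics/s4.png

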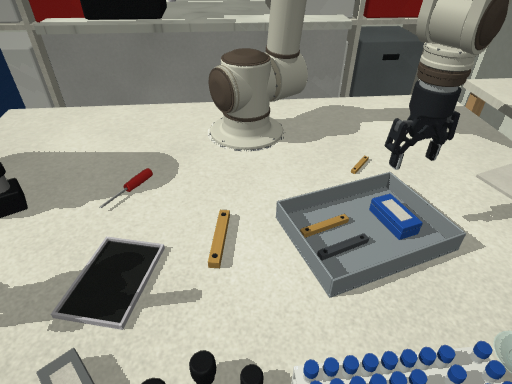

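Box is flat in the empty end at scene (395,215). Brass bar is now fully visible at (325,225), steel at (343,246). Moving above the brass bar.

Request:
{"fn": "play_rows", "kwargs": {"rows": [[0.4,[-0.5,-0.1,0.1],[0,0,2.9]],[0.4,[-1.1,-0.2,0.2],[0,0,5.8]],[0.4,[-1.6,-0.2,0.4],[0,0,8.5]],[0.4,[-1.6,0.1,0.4],[0,0,8.5]],[0.4,[-1.6,0.3,0.4],[0,0,8.5]],[0.4,[-1.6,0.6,0.4],[0,0,8.5]],[0.4,[-1.4,0.8,0.4],[0,0,8.5]],[0.4,[-1.3,1.0,0.4],[0,0,8.5]],[0.4,[-1.1,1.2,0.4],[0,0,8.5]],[0.4,[-0.9,1.4,0.4],[0.1,0,8.5]],[0.4,[-0.5,1.0,0.2],[0,0,6]],[0.4,[0,0,0],[0,0,0]]]}}

```text
time: 12.9
ee_pos: [0.4771, 0.1326, 0.1103]
tcp_rot: [180.0, 1.1, 21.3]
wrist_force: [0.9, -0.0, -0.4]
opening: 0.0512
```

Run:
```python
from workcell import *
from h import *
c=camera("wrist");cv2.imwrite(f"pics/w5.png",c["img"][:,:,::-1])
o=get_obs();print(o["time"],o["ee_pos"],o["tcp_rot"],o["opening"],o["q"])
r=spotter.trace(c,"brass_bar_mid")
for k in r:
    m=fill(k["pixels"]);ys,xs=np.nonzero(m);print(k["confidence"],m.sum(),xs.min(),xs.max(),ys.min(),ys.max(),fit([(c,m)],(.482,.134,18),.018,.12,.005,.019))
    im=c["img"].copy()
s=cv2.imread("pics/s4.png")
```

```text
12.95 [0.4771368  0.13314604 0.11038889] [179.97908421   1.10993113  21.5612154 ] 0.051407918276739926 [ 15.66642944  -1.92518782 -11.56138152  81.46572205  -0.13479034
  84.10630763]
0.68 4160.0 251 283 109 270 (array([483.3, 134.3,  19.1]), np.float64(0.03))
0.48 249.0 104 126 369 383 (array([482., 134.,   3.]), np.float64(1.0))
```

View pics/w5.png

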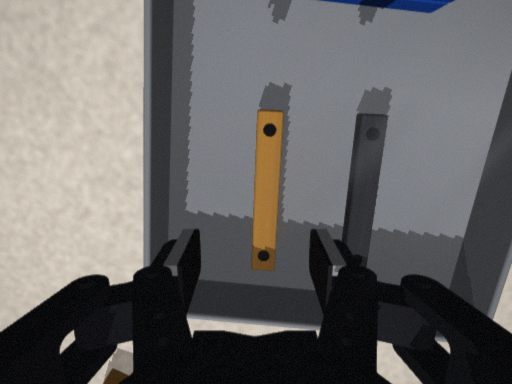

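Run:
```python
from workcell import *
from h import *
plan(get_obs(),[.483,.1342,.045],18.8,8,0.4)
```

```text
max shift 1.1 norm 1.1056672193747992 max turn 0.5
[0.4,[0.04,0.01,0.37],[0.0,0.1,0.2]],[0.4,[0.07,0.02,0.73],[0.0,0.1,0.3]],[0.4,[0.11,0.02,1.1],[0.0,0.2,0.5]],[0.4,[0.1,0.02,1.09],[0.0,0.2,0.5]],[0.4,[0.1,0.03,1.1],[0.0,0.2,0.5]],[0.4,[0.1,0.02,1.09],[0.0,0.1,0.4]],[0.4,[0.06,0.02,0.73],[0.0,0.1,0.3]],[0.4,[0.03,0.0,0.37],[0.0,0.1,0.2]],
```

Request:
{"fn": "play_rows", "kwargs": {"rows": [[0.4,[0.2,0,0.3],[0,0.3,0.7]],[0.4,[0.2,0,0.7],[0,0.3,0.9]],[0.4,[0.1,0.1,1.1],[0,0.3,0.7]],[0.4,[0,0.1,1.1],[0,0.1,0.3]],[0.4,[0,0,1.1],[0,0.1,0]],[0.4,[0,0,0.9],[0,0,0]],[0.4,[0,0,0.4],[0,0,0]],[0.4,[0,0,0],[0,0,0]]]}}

```text
time: 13.8
ee_pos: [0.4818, 0.1355, 0.0479]
tcp_rot: [180.0, 0.0, 19.4]
wrist_force: [0.0, 0.2, 0.4]
opening: 0.0514
```

Run:
```python
from workcell import *
from h import *
c=camera("wrist");cv2.imwrite(f"pics/w6.png",c["img"][:,:,::-1])
o=get_obs();print(o["time"],o["ee_pos"],o["tcp_rot"],o["opening"])
plan(o,[.483,.1342,.02],18.8,5,0.4)
```

```text
13.85 [0.48192752 0.13549454 0.04823512] [ 1.79987317e+02 -1.10607478e-02  1.93865002e+01] 0.051248576404169244
max shift 0.94 norm 0.9415412895885129 max turn 0.2
[0.4,[0.01,0.02,0.31],[0.0,-0.0,0.1]],[0.4,[0.01,0.03,0.63],[0.0,-0.0,0.1]],[0.4,[0.02,0.05,0.94],[0.0,-0.0,0.2]],[0.4,[0.01,0.04,0.63],[0.0,-0.0,0.1]],[0.4,[0.01,0.02,0.31],[0.0,-0.0,0.1]],
```

View pics/w6.png

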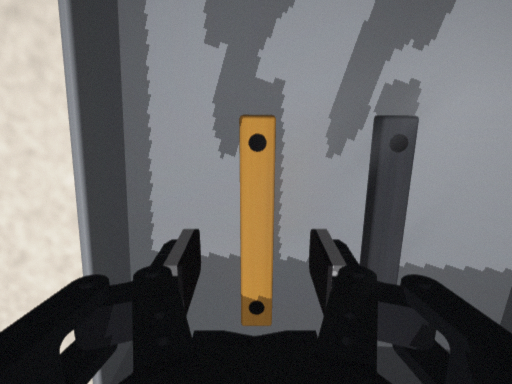

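Request:
{"fn": "play_rows", "kwargs": {"rows": [[0.4,[0.1,0.1,0.3],[0,0,0.2]],[0.4,[0,0,0.6],[0,0,0.1]],[0.4,[0,0,0.8],[0,0,0]],[0.4,[0,0,0.6],[0,0,0]],[0.4,[0,0,0.3],[0,0,0]],[0.4,[0,0,0],[0,0,0]]], "newtons": 45}}

```text
time: 14.45
ee_pos: [0.4841, 0.135, 0.021]
tcp_rot: [180.0, -0.1, 19.1]
wrist_force: [-0.6, 0.2, 0.3]
opening: 0.0514
```

Request:
{"fn": "play_rows", "kwargs": {"rows": [[0.5,[0,0,0.1],[0,0,0]],[0.6,[0,0,0],[0,0,0]],[0.7,[0,0,0],[0,0,0]],[0.85,[0,0,0],[0,0,0]],[1,[0,0,0],[0,0,0]],[1,[0,0,0],[0,0,0]],[1,[0,0,0],[0,0,0]],[1,[0,0,0],[0,0,0]]], "newtons": 45}}

```text
time: 15.25
ee_pos: [0.4844, 0.1351, 0.0204]
tcp_rot: [180.0, -0.2, 19.1]
wrist_force: [-0.6, 0.6, -0.8]
opening: 0.0167
```

Request:
{"fn": "play_rows", "kwargs": {"rows": [[1,[0,0,-0.3],[0,0,0]],[1,[0,0,-0.8],[0,0,0]],[1,[0,0,-1.3],[0,0,0]],[1,[0,0,-1.7],[0,0,0]],[1,[0,0,-1.7],[0,0,0]],[1,[0,0,-1.7],[0,0,0]],[1,[0,0,-1.2],[0,0,0]],[1,[0,0,-0.6],[0,0,0]],[1,[0,0,0],[0,0,0]]]}}

```text
time: 16.15
ee_pos: [0.4838, 0.1349, 0.122]
tcp_rot: [180.0, -0.2, 19.1]
wrist_force: [-0.2, 0.4, -2.5]
opening: 0.0167
```

Run:
```python
from workcell import *
from h import *
c=camera("scene");cv2.imwrite(f"pics/s7.png",c["img"][:,:,::-1])
o=get_obs();print(o["time"],o["ee_pos"],o["tcp_rot"],o["opening"],o["wrist_force"],o["q"])
plan(o,[.577,-.304,.125],73.8,24,1)
```

```text
16.2 [0.48365797 0.13486143 0.12148399] [ 1.79979794e+02 -1.69478480e-01  1.90583361e+01] 0.0162904136230144 [ 0.13289595  0.3622912  -2.96763774] [ 1.55858083e+01 -2.40843799e+00 -1.07942529e+01  8.14437939e+01
 -9.90340541e-03  8.65274874e+01]
max shift 2.01 norm 2.045042786838456 max turn 2.5
[1,[-0.08,0.67,-0.01],[0.0,-0.0,-0.8]],[1,[-0.19,1.35,-0.01],[0.0,-0.0,-1.7]],[1,[-0.34,2.01,-0.02],[0.0,-0.0,-2.5]],[1,[-0.43,1.99,-0.02],[0.0,-0.0,-2.5]],[1,[-0.51,1.97,-0.02],[0.0,-0.0,-2.5]],[1,[-0.6,1.95,-0.02],[0.0,-0.0,-2.5]],[1,[-0.68,1.92,-0.01],[0.0,-0.0,-2.5]],[1,[-0.77,1.89,-0.02],[0.0,-0.0,-2.5]],[1,[-0.85,1.86,-0.01],[0.0,-0.0,-2.5]],[1,[-0.93,1.82,-0.02],[0.0,-0.0,-2.5]],[1,[-1.01,1.77,-0.01],[0.0,-0.0,-2.5]],[1,[-1.08,1.73,-0.02],[0.0,-0.0,-2.5]],[1,[-1.16,1.68,-0.01],[0.0,-0.0,-2.5]],[1,[-1.23,1.63,-0.02],[0.0,-0.0,-2.5]],[1,[-1.3,1.57,-0.01],[0.0,-0.0,-2.5]],[1,[-1.36,1.52,-0.02],[0.0,-0.0,-2.5]],[1,[-1.43,1.45,-0.01],[0.0,-0.0,-2.5]],[1,[-1.49,1.39,-0.02],[0.0,-0.0,-2.5]],[1,[-1.55,1.33,-0.01],[0.0,-0.0,-2.4]],[1,[-1.61,1.26,-0.02],[0.0,-0.0,-2.5]],[1,[-1.66,1.19,-0.01],[0.0,-0.0,-2.4]],[1,[-1.7,1.11,-0.02],[0.1,-0.0,-2.5]],[1,[-1.17,0.7,-0.01],[0.0,-0.1,-1.6]],[1,[-0.59,0.33,-0.0],[0.0,0.0,-0.8]],
```

View pics/s7.png

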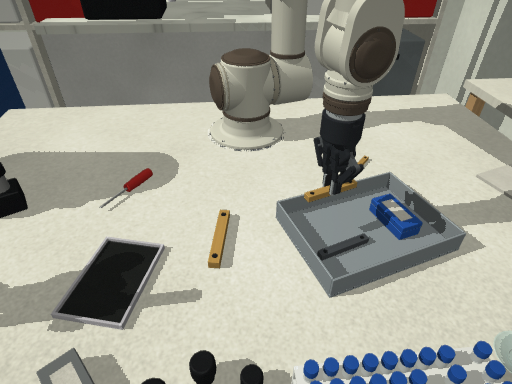

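Brass bar is lifted level (scene (330,190)). Carrying it to the tray.

Request:
{"fn": "play_rows", "kwargs": {"rows": [[1,[-0.1,0.7,0],[0,0,-0.8]],[1,[-0.2,1.4,-0.1],[0,0,-1.7]],[1,[-0.3,2.0,-0.1],[0,0,-2.5]],[1,[-0.4,2.0,-0.1],[0,0,-2.5]],[1,[-0.5,2.0,-0.1],[0,0,-2.5]],[1,[-0.6,2.0,-0.1],[0,0,-2.5]],[1,[-0.7,1.9,-0.1],[0,0,-2.5]],[1,[-0.8,1.9,-0.1],[0,0,-2.5]],[1,[-0.9,1.9,-0.1],[0,0,-2.5]],[1,[-0.9,1.8,-0.1],[0,0,-2.5]],[1,[-1.0,1.8,-0.1],[0,0,-2.5]],[1,[-1.1,1.7,0],[0,0,-2.5]]]}}

```text
time: 17.4
ee_pos: [0.5295, -0.0975, 0.1201]
tcp_rot: [-179.4, 0.6, 48.3]
wrist_force: [-0.1, 0.7, -3.0]
opening: 0.0167
```

Run:
```python
from workcell import *
from h import *
o=get_obs();print(o["time"],o["ee_pos"],o["tcp_rot"],o["opening"])
plan(o,[.577,-.304,.115],73.8,12,1)
```

```text
17.4 [ 0.52945619 -0.09746744  0.12012406] [-179.39493862    0.58705496   48.30251983] 0.016741616060922077
max shift 1.75 norm 2.124923528035774 max turn 2.6
[1,[-0.41,0.58,0.02],[-0.0,0.0,-0.9]],[1,[-0.83,1.14,0.03],[-0.1,0.0,-1.7]],[1,[-1.3,1.67,0.05],[-0.1,0.0,-2.5]],[1,[-1.37,1.61,0.05],[-0.1,0.1,-2.5]],[1,[-1.44,1.55,0.05],[-0.1,0.1,-2.6]],[1,[-1.51,1.49,0.05],[-0.1,0.0,-2.5]],[1,[-1.58,1.42,0.05],[-0.0,0.1,-2.6]],[1,[-1.64,1.34,0.05],[-0.1,0.0,-2.5]],[1,[-1.7,1.27,0.06],[-0.0,0.1,-2.6]],[1,[-1.75,1.19,0.05],[-0.1,0.0,-2.5]],[1,[-1.21,0.74,0.03],[-0.0,0.0,-1.7]],[1,[-0.61,0.36,0.02],[-0.0,0.1,-0.9]],
```

Request:
{"fn": "play_rows", "kwargs": {"rows": [[1,[-0.5,0.7,0],[0,0,-1]],[1,[-0.9,1.2,0],[-0.1,0,-1.8]],[1,[-1.3,1.7,0],[-0.1,0,-2.5]],[1,[-1.4,1.6,0],[-0.1,0.1,-2.5]],[1,[-1.4,1.6,0],[-0.1,0.1,-2.5]],[1,[-1.5,1.5,0],[-0.1,0,-2.5]],[1,[-1.6,1.4,0],[0,0.1,-2.5]],[1,[-1.6,1.3,0],[-0.1,0,-2.5]],[1,[-1.7,1.3,0],[0,0.1,-2.5]],[1,[-1.6,1.1,0],[-0.1,0,-2.3]],[1,[-0.7,0.5,0],[0,0,-1]],[1,[0,0,0],[0,0,0]]]}}

```text
time: 18.6
ee_pos: [0.571, -0.3068, 0.1043]
tcp_rot: [-178.8, 0.0, 73.2]
wrist_force: [-1.0, 0.1, -3.2]
opening: 0.0164
```

Run:
```python
from workcell import *
from h import *
c=camera("wrist");cv2.imwrite(f"pics/w8.png",c["img"][:,:,::-1])
o=get_obs();print(o["time"],o["ee_pos"],o["tcp_rot"],o["opening"])
r=spotter.trace(c,"tray_mid")
for k in r[:1]:
    m=fill(k["pixels"]);ys,xs=np.nonzero(m);print(k["confidence"],m.sum(),xs.min(),xs.max(),ys.min(),ys.max())
    print(fit([(c,m)],(.577,-.304,-16),.19,.13,0,.012))
plan(o,[.577,-.304,.03],73.9,12,1)
```

```text
18.65 [ 0.5708188  -0.30623585  0.10422218] [-1.78747778e+02  3.36000358e-02  7.31744707e+01] 0.016442470736678576
0.82 38764.0 159 355 67 278
(array([ 577.5, -307.2,  -15.9]), np.float64(0.16))
max shift 0.75 norm 0.7534586916347836 max turn 0.2
[1,[0.01,0.02,0.25],[-0.0,0.0,-0.0]],[1,[0.03,0.05,0.49],[-0.1,0.0,-0.1]],[1,[0.04,0.07,0.74],[-0.1,0.0,-0.1]],[1,[0.04,0.07,0.74],[-0.1,0.0,-0.1]],[1,[0.04,0.06,0.74],[-0.1,0.0,-0.1]],[1,[0.04,0.06,0.74],[-0.1,0.0,-0.1]],[1,[0.04,0.06,0.74],[-0.2,0.0,-0.0]],[1,[0.04,0.06,0.74],[-0.1,0.0,-0.1]],[1,[0.04,0.06,0.74],[-0.2,0.0,-0.0]],[1,[0.04,0.06,0.75],[-0.1,0.0,-0.1]],[1,[0.02,0.04,0.5],[-0.1,0.0,-0.0]],[1,[0.01,0.02,0.24],[-0.1,0.0,-0.0]],
```

View pics/w8.png

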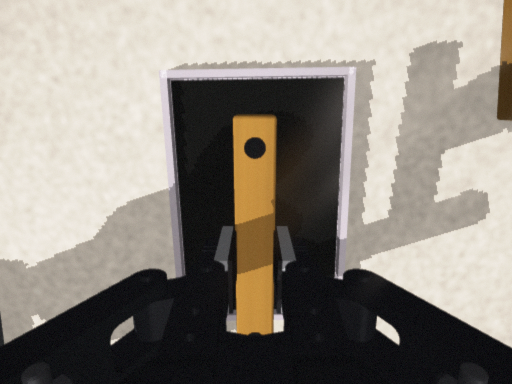

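Run:
```python
from workcell import *
from h import *
c=camera("wrist")
A=back(c,(161,71),.012);B=back(c,(356,68),.012);print(A,B,np.linalg.norm(A-B))
e=(B-A)/np.linalg.norm(B-A);d=np.array([-e[1],e[0],0]);print((A+B)/2+.095*d*1,(A+B)/2-.095*d,np.degrees(np.arctan2(e[1],e[0])))
```

```text
[ 0.47022373 -0.34089198  0.012     ] [ 0.50543527 -0.21760492  0.012     ] 0.1282168149155876
[ 0.39648211 -0.25315908  0.012     ] [ 0.57917688 -0.30533782  0.012     ] 74.06033670384086
```

Request:
{"fn": "play_rows", "kwargs": {"rows": [[1,[0.1,0.2,0.2],[-0.3,0,-0.2]],[1,[0.1,0.3,0.5],[-0.4,0,-0.3]],[1,[0.1,0.2,0.8],[-0.4,0,-0.2]],[1,[0,0.1,1.0],[-0.2,0,0]],[1,[0,0,1.0],[0,0,0]],[1,[0,0,1.0],[0,0,0]],[1,[0,0,0.7],[0,0,0]],[1,[0,0,0.3],[0,0,0]],[1,[0,0,0],[0,0,0]]]}}

```text
time: 19.65
ee_pos: [0.5795, -0.3017, 0.0438]
tcp_rot: [179.9, -0.0, 74.1]
wrist_force: [0.1, -0.9, -2.7]
opening: 0.0168
```

Run:
```python
from workcell import *
from h import *
c=camera("scene");cv2.imwrite(f"pics/s9.png",c["img"][:,:,::-1])
o=get_obs();print(o["time"],o["ee_pos"],o["tcp_rot"],o["opening"])
plan(o,[.577,-.304,.03],73.9,5,1)
```

```text
19.7 [ 0.57957745 -0.30175371  0.044111  ] [ 1.79887867e+02 -1.30034739e-02  7.40917735e+01] 0.01693369388434599
max shift 0.47 norm 0.48425200051213 max turn 0.1
[1,[-0.03,-0.02,0.16],[0.0,-0.0,0.0]],[1,[-0.06,-0.04,0.31],[0.0,-0.0,0.0]],[1,[-0.1,-0.06,0.47],[0.1,-0.0,0.1]],[1,[-0.06,-0.05,0.31],[0.0,-0.0,0.1]],[1,[-0.04,-0.02,0.16],[0.0,-0.0,-0.0]],
```

View pics/s9.png

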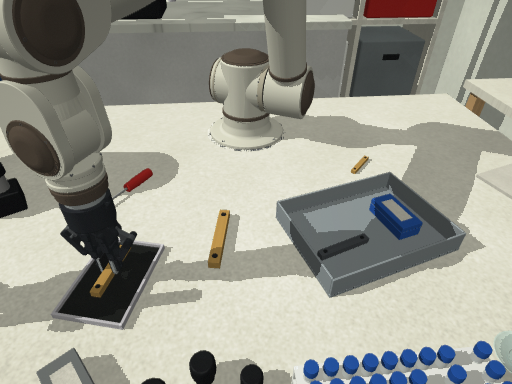

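Request:
{"fn": "play_rows", "kwargs": {"rows": [[1,[-0.15,-0.05,0.1],[0,0,0]],[1,[-0.15,0,0.4],[0,0,0]],[1,[0,0,0.6],[0,0,0]],[1,[0,0,0.4],[0,0,0]],[1,[0,0,0.1],[0,0,0]],[1,[0,0,0],[0,0,0]]]}}

```text
time: 20.3
ee_pos: [0.5789, -0.3054, 0.0281]
tcp_rot: [179.8, 0.0, 74.1]
wrist_force: [-0.8, -0.1, -3.6]
opening: 0.0166
```

Request:
{"fn": "play_rows", "kwargs": {"rows": [[1,[0,0,0.2],[0.1,0,0]],[1,[0,0,0.2],[0.1,0,0]],[1,[0,0,0.1],[0,0,0]],[1,[0,0,0.1],[0,0,0]]]}}

```text
time: 20.7
ee_pos: [0.5791, -0.3054, 0.022]
tcp_rot: [180.0, 0.0, 74.1]
wrist_force: [-0.1, -1.2, -2.6]
opening: 0.0168
```

Request:
{"fn": "play_rows", "kwargs": {"rows": [[1,[0,0,0.08],[0,0,0]],[1,[0,0,0.05],[0,0,0]]]}}

```text
time: 20.9
ee_pos: [0.5791, -0.3054, 0.0215]
tcp_rot: [179.9, 0.0, 74.1]
wrist_force: [-1.8, 0.6, 2.3]
opening: 0.0166
```

Contact: Fz went from −2.6 to +2.3 N. Releasing.

Request:
{"fn": "play_rows", "kwargs": {"rows": [[1,[0,0,0.04],[0,0,0]],[0.7,[0,0,0],[0,0,0]],[0.6,[0,0,0],[0,0,0]],[0.4,[0,0,0],[0,0,0]],[0.4,[0,0,0],[0,0,0]],[0.4,[0,0,-0.5],[0,0,0]],[0.4,[0,0,-1.5],[0,0,0]],[0.4,[0,0,-2.5],[0,0,0]],[0.4,[0,0,-3],[0,0,0]],[0.4,[0,0,-3],[0,0,0]],[0.4,[0,0,-2],[0,0,0]],[0.4,[0,0,-1],[0,0,0]]]}}

```text
time: 22.1
ee_pos: [0.5787, -0.3052, 0.1667]
tcp_rot: [179.8, 0.1, 74.1]
wrist_force: [0.6, -0.2, 0.5]
opening: 0.0513
```

Run:
```python
from workcell import *
from h import *
o=get_obs();print(o["time"],o["ee_pos"],o["wrist_force"])
for n in["scene","wrist"]:
    c=camera(n);cv2.imwrite(f"pics/{n}10.png",c["img"][:,:,::-1])
    for k in spotter.trace(c,"brass_bar_mid"):
        m=fill(k["pixels"]);ys,xs=np.nonzero(m);print(n,k["confidence"],xs.mean(),ys.mean(),fit([(c,m)],(.578,-.305,74),.018,.12,.006,.02))
    for k in spotter.trace(c,"slide_box_mid"):
        m=fill(k["pixels"]);print(n,"box",fit([(c,m)],(.478,.3,16),.11,.054,.005,.041))
    for k in spotter.trace(c,"tray_mid")[:1]:
        m=fill(k["pixels"]);print(n,"tray",fit([(c,m)],(.578,-.304,-16),.19,.13,0,.012))
```

```text
22.1 [ 0.57873133 -0.30515257  0.16667476] [ 0.62421176 -0.21044847  0.53031127]
scene 0.82 110.54976851851852 278.3946759259259 (array([ 576.3, -306.6,   73.9]), np.float64(0.12))
scene 0.67 218.54107981220656 239.18779342723005 (array([ 578., -305.,   59.]), np.float64(1.0))
scene 0.56 359.3515625 163.890625 (array([ 578., -305.,   59.]), np.float64(1.0))
scene box (array([476.2, 298.6,  14. ]), np.float64(0.046))
scene tray (array([ 575.8, -306.4,  -15.4]), np.float64(0.019))
wrist 0.98 254.2481151473612 174.16620973269363 (array([ 578.5, -306.8,   74.7]), np.float64(0.052))
wrist 0.95 470.8477321814255 53.10323974082073 (array([ 578., -305.,   59.]), np.float64(1.0))
wrist tray (array([ 577.5, -306.5,  -15.4]), np.float64(0.032))
```

View pics/scene10.png

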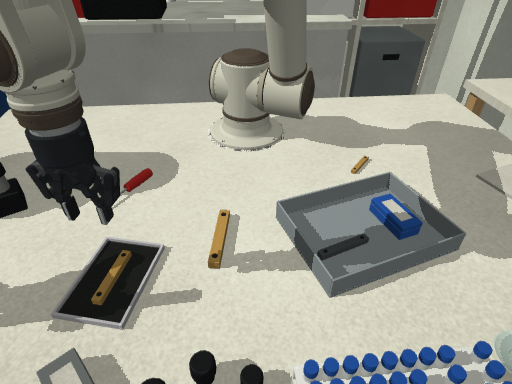

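View pics/wrist10.png

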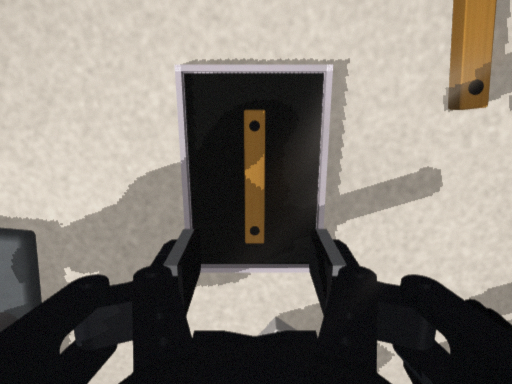

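Within each camera, the bar is within about 1 mm and 1° of the tray's middle and length. The bar sits centred in the tray at wrist (254,176). The slide box is flat in the bin's empty end at scene (395,215), the steel bar still lies in the bin, and the gripper is clear.

```bash
python3 -c "
from workcell import *
print(job_done())"
```

```text
the job is handed in; nothing more can be done
None
```

The job is done and handed in at about 22 s of the 48 s allowed. I moved the blue slide box first, setting it flat on the floor of the bin's empty end. I then took out the brass bar and laid it lengthwise in the middle of the tray. I lowered both until the wrist force showed contact before opening the gripper.

- **Brass bar:** in the last pictures it lay about 1 mm from the tray's middle and within about 1° of its length, measured within each camera. The scene and wrist cameras put it about 2 mm apart from each other, which is within the calibration.
- **Slide box:** it stayed flat where I set it. Two scene pictures gave its angle as 15.8° and 14.0°; I put the difference down to noise in the fit, since nothing touched it in between.
- **Steel bar and look-alikes:** the dark steel bar and the other brass bars were not touched.
- **Grip reading:** the gripper opening on the bar read 16.7 mm, against a stated bar width of 18 mm. The bar did not slip.

No check failed. The highest wrist force I saw in the move read-outs was about 9 N.

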